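# Hang the lift-off gate back on the jar rack and shut it

## Robot

A 6-joint arm with a two-finger parallel gripper is mounted at the origin on the work surface. World frame = base frame: x ahead of the robot, y to its left, z up, the work surface at z = 0. Lengths are in m, angles in rad, forces in N, time in s.
With the tool pointing down it reaches from about 0.35 to 0.975 m from the base axis. Payload 4.9 kg.
Tool frame: the origin (TCP) lies midway between the tips of the shut fingers; the grasp point (between the pads) lies 19 mm behind it; z points along the fingers, y is the direction in which the jaws open and shut (so a half turn about z gives the same grasp; the last joint's range is limited). The gripper opens to 85 mm and grips with 20 to 120 N. Pads are 22 mm wide; open, the fingers measure 114 mm over their backs; the gripper's body (76 mm by 85 mm) begins 54 mm behind the grasp point. The pads swing forward as they close: fully open they stand 13 mm farther back than shut.
Start: joints at [-1.36, 0.053, 1.613, -0, 1.476, -0.119], TCP at [0.202, -0.591, 0.231] pointing down, gripper open.
Joint ranges: [-3.01, 3.01], [-1.01, 2.22], [0.06, 2.58], [-1.02, 4.17], [0.09, 2.62], [-3.14, 3.14]. Speed limits (rad/s): [2.57, 2.57, 3.14, 3.14, 3.14, 3.14].

## Interface

Orientations are given as a unit quaternion [w, x, y, z].
In Python, from plant import manip, cams gives the robot as it stands.
- The arm moves only by the tool jog_arm, never from a script. Its argument "targets" is a list of rows, each a list of 4 numbers: the shift along the tool's x, y, z in m, then the turn about the tool's z in degrees. A call has 1 to 5 rows; each row is the pose to reach, as a shift and turn from the pose commanded when the call began, along the tool's axes at that moment; what a row does not reach only later rows make up. A row lasts 1/12 s, in which the tool goes at most 41.7 mm and 7.16 degrees, less where a joint would pass 70% of its speed; a pose out of reach is approached as far as the arm can. A call with a gripper value outside its range is refused whole. "fingers" is the opening, from 0 (shut) to 1 (fully open), set as the call begins (left out, the last holds). The fingers move at their own pace and stop on an object; the grip force is fixed at half the most. Time passes only in rows, so rows that repeat a pose let the fingers close. It gives the time, the measured TCP pose, the force and the opening at its end, in the units of the state.
- manip.state(): the state, without advancing time (a new reading comes with each control period).
- cams.grab_frame(name): name is "scene" or "top"; returns the picture (384x512x3 uint8, red, green, blue); there is no depth.
- cams.get_calibration(name): a dict with "camera_matrix" (3x3 intrinsics, pixels), "distortion" ([k1, k2, p1, p2, k3] as OpenCV has them; the pictures are not rectified), "cam_to_world" (4x4, takes a point from camera to world coordinates). Camera axes: x right, y up, looking along -z (the intrinsics and any distortion apply to the point x, -y, -z); pixel columns grow to the right and rows downward; lengths in m; the calibration is good to about 2 mm. A picture is of the moment at which its call begins. get_calibration takes no time and is no camera call.
- manip.job_done(): hands the job in, once; it reports no verdict.
The state is a dict: "time": time; "joint_pos": joint angles; "joint_vel": joint speeds; "joint_efforts": joint torques, N m; "tool_pos": TCP position; "tool_rot": TCP orientation; "contact_force": force on the tool from outside, world axes, zero at the start; "ft_torque": the same for the moment, N m; "gripper_width": opening from 0.0 (shut) to 1.0 (fully open).
Only numpy, scipy, OpenCV 4.12 (cv2) and the standard library are available. Lean on these libraries where they do the work, as an engineer would, in place of code of your own. Each camera call takes 0.05 s, during which the arm holds its last target. There are 200 camera calls.

## Task

The jar rack has been restocked: pick up its lift-off gate, hold it swung open and lower it until both knuckles are fully down on the rack's two pintles, feeling for the pins because their bracket can be bolted anywhere along its slots. Then swing the gate fully shut, with its tongue right under the keeper at the stop, and let go. Never force the gate against the rack, do not drop it, and leave the jars and the tin where they are.

Things in the scene. Friction and masses are not known exactly. Their poses are not given: they have to be found in the camera images.
- rack: Fixed dark-steel counter rack full of jars, 176 mm deep (x), 260 mm wide (y), corner posts 147 mm high; origin at the centre of its underside, on the counter; its open front faces its own -x (towards the robot). Hinge post at the front on its +y end, strike post at the front on its -y end.
- rack_hinge (a point): Mid-slot point of the pintle bracket at the lower shoulder's level: 110 mm to -x and 110 mm to +y of the rack's origin, 23 mm above the counter; axes as the rack's. The bracket is bolted in slots: the true axis of both pins lies up to 10 mm to either side of this point along the rack's y (in x and z it is true). It differs each time and is not measured: find it by feel or by eye. It stays put.
- rack_hinge_upper (a point): The same mid-slot point at the upper shoulder, 80 mm higher (103 mm above the counter). Two upright steel pintles stand one above the other on one axis, alike: round pins 8.4 mm thick and 20 mm long, the top 4 mm tapered to 6.4 mm, each rising from a round shoulder 15 mm across. The upper pin's tip is 123 mm above the counter.
- rack_keeper (a point): Underside of the keeper on the strike post, a level plate 43 x 30 x 5 mm, 87 mm above the counter, 110 mm to -x and 126 mm to -y of the rack's origin. Below it is the rubber-faced stop that halts the gate parallel to the rack's front. The tongue passes under it with 4 mm to spare when the gate is fully down, so the gate cannot be lowered on shut: hang it at least 0.25 rad open, then swing it.
- gate: Loose dark-steel barred gate, frame 190 x 16 x 110 mm, 0.34-0.53 kg, stood on its bottom edge on the counter left or right of the rack. Origin: on the knuckle axis at bottom-edge level; x from knuckles to free end, z up. Frame x 14-204 mm, centre of mass about x 105, z 69 mm. Hung, its bottom is 15 mm above the counter; shut, its x points along the rack's -y; it opens by swinging its free end to the rack's -x.
- gate_tongue (a point): Tip of the flat steel tongue at the gate's free end: x 242, z 62 mm in the gate's frame; it sticks out 38 mm from the frame, 8 mm thick and 12 mm high. Shut, it lies under the keeper against the stop, tip 110 mm to -x of the rack's origin. The hinge turns freely: let go while pressing, and the gate springs back a little.
- gate_handle (a point): Centre of the gate's lifting handle, a level rubber-sleeved bar 96 mm long (along the gate's x), 12 mm thick (y), 18 mm high, above the top rail with 26 mm of free space beneath it; x 100, y 0, z 145 mm in the gate's frame. Axes as the gate's. Take it from above across its thickness.
- gate_lower_knuckle (a point): Centre of the bottom mouth of the gate's lower hinge knuckle, a steel tube 18 mm long, about 17 mm outside and 10.2 mm inside diameter, upright, open at both ends; x 0, y 0, z 8 mm in the gate's frame. It rests on the lower shoulder when home.
- gate_upper_knuckle (a point): Same for the upper knuckle, 80 mm above the lower one (z 88 mm in the gate's frame).
- jar0_mid (a point): Middle of a loose glass jar in the rack's front row, 68 mm across and 95 mm high, 0.45 kg: a bystander.
- jar1_mid (a point): Middle of the second such jar in the front row.
- jar2_mid (a point): Middle of the third such jar in the front row.
- tin_mid (a point): Middle of a loose full oil tin, 85 x 105 x 190 mm, 1.8 kg, standing on the counter on the side where the gate is not: a bystander.

How it is judged:
On the way:
1. the gate hangs on the rack: both knuckles fully down on their pintles (z of gate_lower_knuckle in the frame of rack_hinge between -0.003 and 0.003 m and horizontal distance between each of gate_lower_knuckle, gate_upper_knuckle and rack_hinge below 0.0125 m and z of gate_upper_knuckle in the frame of rack_hinge between 0.077 and 0.083 m), for 0.2 s.
At the end, for the whole second after the job is handed in: Both knuckles are within 3 mm of fully down on the pintles (each within 12.5 mm of the hinge's mid-slot axis), the tongue is under the keeper within 16 mm of its place against the stop, the gate is at rest and let go, and the jars and the tin are within 15 mm of where they were (all of step 1 and x of gate_tongue in the frame of rack above -0.126 m and z of gate_tongue in the frame of rack below 0.085 m and linear speed of gate below 0.01 m/s and not (distance of jar0_mid from where it was at the start of the episode above 0.015 m) and not (distance of jar1_mid from where it was at the start of the episode above 0.015 m) and not (distance of jar2_mid from where it was at the start of the episode above 0.015 m) and not (distance of tin_mid from where it was at the start of the episode above 0.015 m)); the robot touches nothing.
It fails at once if the gate is pressed against the rack or its pintles with more than 40 N (all contact points added up; hanging free it reads 10 to 17 N) (contact force between gate and rack above 40 N).
It fails at once if the gate is dropped: let go more than 6 mm above its hung height (height (world z) of gate_lower_knuckle above 0.029 m and contact force between the fingers and gate below 0.05 N).
It fails at once if a jar or the tin is shifted more than 15 mm (distance of any of jar0_mid, jar1_mid, jar2_mid, tin_mid from where it was at the start of the episode above 0.015 m).
It also fails if it takes over 72 s, if anything falls off the work surface, if the arm or the gripper's body presses on something with over 40 N, if the wrist force passes 120 N, or if a joint passes its speed limit or range.

## Working session

There is one attempt and no reset: what is moved stays moved. The work goes in short steps, Python scripts to look and compute and a tool call to move; the robot and the scene stay as the last step left them, time stands still between calls to the robot, and variables do not carry over. Pictures are saved under pics/ and viewed, about 8 in all and at most 12, crops included, and the job is handed in when it is done.

Besides the shell and the picture viewer there is one more tool, called after "Call:" in YAML: its name, and indented under it one key for each argument. jog_arm: Moves the arm, as the interface text tells. Its arguments: {"type":"object","properties":{"targets":{"type":"array"},"fingers":{"type":"number"}},"required":["targets"]}

```bash
mkdir -p pics
cat > h.py <<'E'
import sys; sys.path.insert(0,'.')
import numpy as np, cv2
from plant import manip, cams
def cal(n):
    c=cams.get_calibration(n); return np.array(c["camera_matrix"]),np.array(c["distortion"]),np.array(c["cam_to_world"])
def ray(n,uv):
    K,D,T=cal(n); p=cv2.undistortPoints(np.array(uv,float).reshape(-1,1,2),K,D).reshape(-1,2)
    d=np.c_[p[:,0],-p[:,1],-np.ones(len(p))]@T[:3,:3].T
    return T[:3,3],d
def atz(n,uv,z):
    o,d=ray(n,uv); z=np.broadcast_to(np.array(z,float),len(d)); return o+d*((z-o[2])/d[:,2])[:,None]
def proj(n,P):
    K,D,T=cal(n); P=np.array(P,float).reshape(-1,3); q=(P-T[:3,3])@T[:3,:3]; q=q*[1,-1,-1]
    return cv2.projectPoints(q,np.zeros(3),np.zeros(3),K,D)[0].reshape(-1,2)
def save(n,f,box=None,s=1):
    im=cams.grab_frame(n)
    np.save('pics/'+f+'.npy',im)
    if box: im=im[box[1]:box[3],box[0]:box[2]]
    cv2.imwrite('pics/'+f+'.png',cv2.resize(im,None,fx=s,fy=s,interpolation=cv2.INTER_CUBIC)[:,:,::-1])
E
python3 - <<'E'
from h import *
a=cams.grab_frame('scene');b=cams.grab_frame('top')
np.save('pics/s0.npy',a);np.save('pics/t0.npy',b)
cv2.imwrite('pics/s0.png',cv2.resize(a,(800,600),interpolation=cv2.INTER_CUBIC)[:,:,::-1]);cv2.imwrite('pics/t0.png',cv2.resize(b,(800,600),interpolation=cv2.INTER_CUBIC)[:,:,::-1])
for n in('scene','top'):
    K,D,T=cal(n);print(n,K.round(1).tolist(),D,T.round(3).tolist())
print(manip.state())
E
```

```text
scene [[448.0, 0.0, 258.0], [0.0, 448.0, 192.2], [0.0, 0.0, 1.0]] [-0.05823902  0.          0.          0.          0.        ] [[0.848, -0.45, 0.28, 0.916], [0.53, 0.736, -0.422, -0.551], [-0.016, 0.506, 0.862, 1.328], [0.0, 0.0, 0.0, 1.0]]
top [[449.8, 0.0, 254.2], [0.0, 449.8, 187.3], [0.0, 0.0, 1.0]] [-0.07024601  0.          0.          0.          0.        ] [[0.008, 0.995, -0.104, 0.366], [-1.0, 0.007, -0.013, 0.026], [-0.012, 0.104, 0.994, 1.472], [0.0, 0.0, 0.0, 1.0]]
{'time': 0.1, 'joint_pos': array([-1.36002301e+00,  5.32829455e-02,  1.61416334e+00, -8.19139965e-06,
        1.47598065e+00, -1.18990766e-01]), 'joint_vel': array([ 0.00014061, -0.00315481, -0.00259898,  0.00080967,  0.00027173,
        0.00074831]), 'joint_efforts': array([-5.34399587e-04, -3.94905889e+01, -3.71364284e+01, -1.22368897e-04,
        3.91806301e-03, -2.28465524e-05]), 'tool_pos': array([ 0.20227285, -0.59077036,  0.23018687]), 'tool_rot': array([-9.15990651e-04,  9.86437244e-01,  1.64136293e-01, -4.61467584e-05]), 'contact_force': array([-0.33466733,  0.55646933,  0.30578336]), 'ft_torque': array([ 0.0223644 ,  0.0276245 , -0.02295436]), 'gripper_width': 0.9966515987601495}
```

View pics/s0.png

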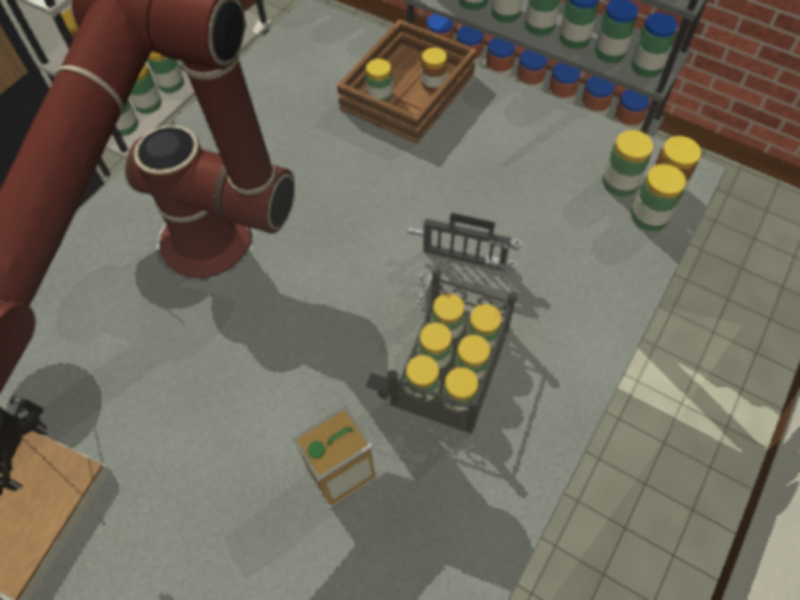

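View pics/t0.png

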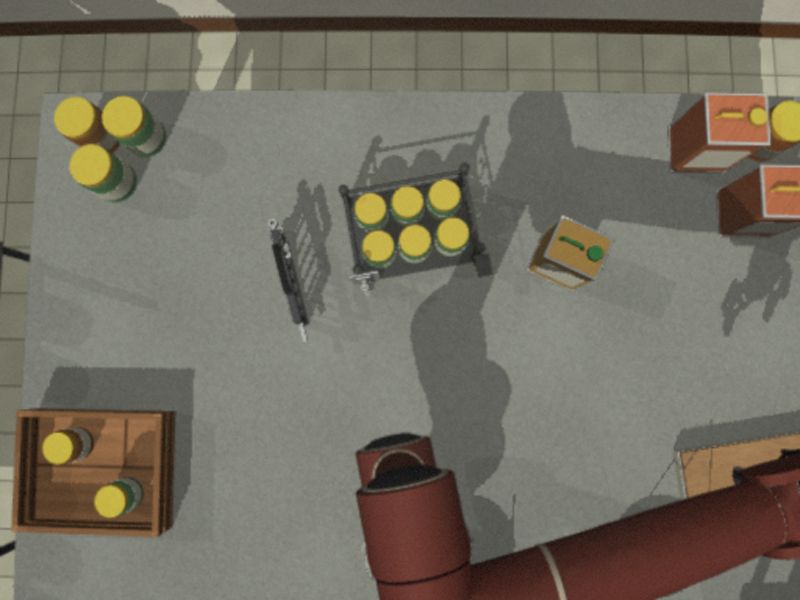

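The gate is left (+y) of the rack, knuckles at the far end (top ≈ (273,225) of 800), tongue near (305,338). The bracket is near (365,280) and the tin is on the right. I'll enlarge both views.

Run:
```python
from h import *
a=np.load('pics/s0.npy');b=np.load('pics/t0.npy')
def cr(im,x0,y0,x1,y1,s,f): cv2.imwrite(f,cv2.resize(im[y0:y1,x0:x1],None,fx=s,fy=s,interpolation=cv2.INTER_CUBIC)[:,:,::-1])
cr(b,160,100,320,220,5,'pics/t1.png'); cr(a,225,130,345,280,4,'pics/s1.png')
```

```text
(no output)
```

View pics/t1.png

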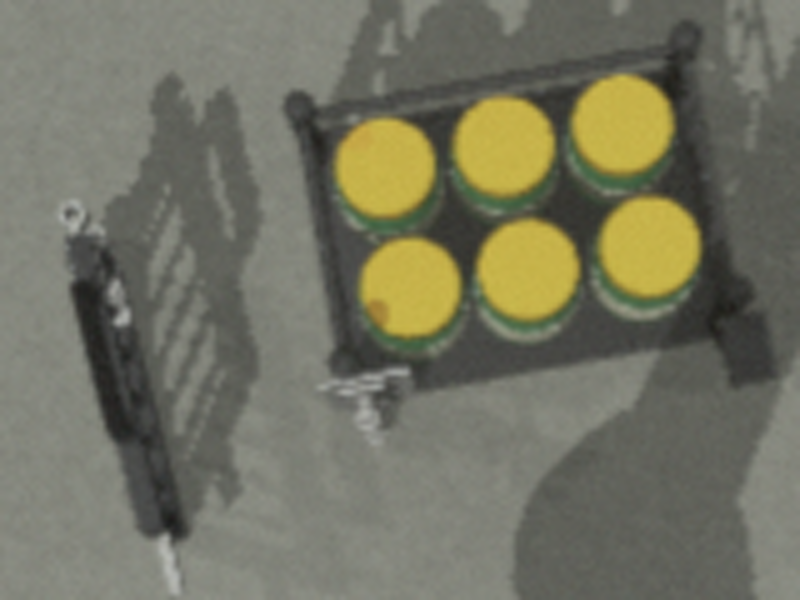

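View pics/s1.png

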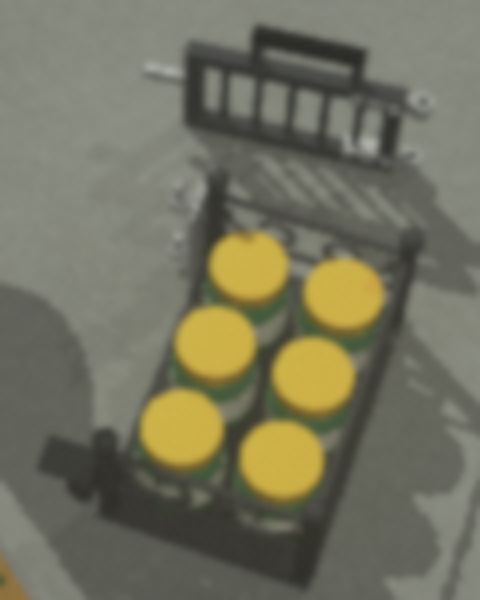

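Top crop: upper knuckle ring is at (72,215), tongue tip at (175,592), handle axis from (88,285) to (122,437). Post tops are at (300,105), (685,35), (345,355) and (735,290), with the pins near (365,405) and (372,440). I'll fit the poses.

```bash
cat > fit.py <<'E'
from h import *
from scipy.optimize import least_squares
t=lambda u,v:(160+u/5,100+v/5)
s=lambda u,v:(225+u/4,130+v/4)
def W(p,L): 
    c,S=np.cos(p[2]),np.sin(p[2]); L=np.array(L,float); return np.c_[p[0]+c*L[:,0]-S*L[:,1],p[1]+S*L[:,0]+c*L[:,1],L[:,2]]
def fit(obs,p0):
    f=lambda p:np.concatenate([(proj(n,W(p,[L]))[0]-uv) for n,uv,L in obs])
    r=least_squares(f,p0,loss='soft_l1'); return r.x,f(r.x).reshape(-1,2)
E
python3 - <<'E'
from fit import *
# gate (bottom on counter z=0)
g=[('top',t(72,214),(0,0,.106)),('top',t(175,592),(.242,0,.065)),('top',t(88,287),(.052,0,.154)),('top',t(124,438),(.148,0,.154)),
('scene',s(422,101),(0,0,.106)),('scene',s(147,69),(.242,0,.065))]
p,r=fit(g,[.75,.3,3.0]);print('gate',p.round(4),np.degrees(p[2]));print(r.round(1).tolist())
print('handle',W(p,[(.1,0,.145)]).round(4))
o=.006
pt=[(300,102),(685,35),(345,355)]
print(atz('top',[t(*q) for q in pt],.147).round(4).tolist(), atz('scene',[s(*q) for q in [(217,178),(412,238),(105,437)]],.147).round(4).tolist())
a=atz('top',[t(*q) for q in pt],.147); print(np.linalg.norm(a[0]-a[1]),np.linalg.norm(a[0]-a[2]))
for rr in (.008,):
  L={'fl':(-.088+rr,.13-rr,.147),'bl':(.088-rr,.13-rr,.147),'br':(.088-rr,-.13+rr,.147),'fr':(-.088+rr,-.13+rr,.147)}
  ob=[('top',t(300,102),L['bl']),('top',t(685,35),L['br']),('top',t(345,355),L['fl']),('scene',s(217,178),L['fl']),('scene',s(412,238),L['bl']),('scene',s(105,437),L['fr'])]
  p,r=fit(ob,[.75,0,0.1]);print('rack',p.round(4),np.degrees(p[2]));print(r.round(1).tolist())
  print('hinge up',W(p,[(-.11,.11,.123),(-.11,.11,.103),(-.11,.11,.043)]))
  for n in('top','scene'):
    for dy in(-.01,0,.01):
      q=proj(n,W(p,[(-.11,.11+dy,.123),(-.11,.11+dy,.103),(-.11,.11+dy,.043),(-.11,.11+dy,.023)]))
      print(n,dy,((q-[160,100])*5 if n=='top' else (q-[225,130])*4).round(0).tolist())
E
```

```text
gate [0.6468 0.2915 3.4134] 195.5748837983027
[[0.5, -0.2], [1.0, 0.2], [-1.5, -1.5], [-0.9, -0.8], [-1.0, 0.1], [-2.1, -0.7]]
handle [[0.5504 0.2646 0.145 ]]
[[0.7072, 0.1487, 0.147], [0.7499, -0.0836, 0.147], [0.5532, 0.1192, 0.147]] [[0.5555, 0.1163, 0.147], [0.7107, 0.1473, 0.147], [0.5995, -0.1164, 0.147]]
0.23620175519280887 0.15681857510541627
rack [0.6537 0.0153 0.1881] 10.777540353574317
[[-0.5, -0.8], [2.0, -1.7], [-0.3, 0.3], [-0.2, -1.3], [0.1, -0.9], [-1.0, 0.6]]
hinge up [[0.52509182 0.10282651 0.123     ]
 [0.52509182 0.10282651 0.103     ]
 [0.52509182 0.10282651 0.043     ]]
top -0.01 [[390.0, 404.0], [392.0, 408.0], [396.0, 419.0], [398.0, 422.0]]
top 0 [[374.0, 407.0], [376.0, 411.0], [381.0, 421.0], [383.0, 425.0]]
top 0.01 [[358.0, 410.0], [360.0, 413.0], [366.0, 424.0], [367.0, 428.0]]
scene -0.01 [[170.0, 200.0], [170.0, 213.0], [170.0, 251.0], [170.0, 263.0]]
scene 0 [[175.0, 190.0], [175.0, 203.0], [174.0, 241.0], [174.0, 253.0]]
scene 0.01 [[179.0, 180.0], [179.0, 193.0], [178.0, 231.0], [178.0, 244.0]]
```

Run:
```python
from fit import *
a=np.load('pics/s0.npy');b=np.load('pics/t0.npy')
def cr(im,x0,y0,w,h,s): return cv2.resize(im[y0:y0+h,x0:x0+w],None,fx=s,fy=s,interpolation=cv2.INTER_CUBIC)
# top gate 168..202 x 138..222 s=7; top hinge 218..248,164..200 ; scene gate 258..338,134..172; scene hinge 258..290,168..204
c=np.zeros((600,800,3),np.uint8)
def put(i,x,y): c[y:y+i.shape[0],x:x+i.shape[1]]=i
put(cr(b,168,138,38,84,7),0,0)
put(cr(b,220,166,30,32,9),270,0)
put(cr(a,262,170,28,32,9),545,0)
put(cr(a,258,134,82,40,6),270,300)
c=np.clip(c.astype(float)*1.5,0,255).astype(np.uint8)
cv2.imwrite('pics/c.png',c[:,:,::-1])
```

```text
(no output)
```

View pics/c.png

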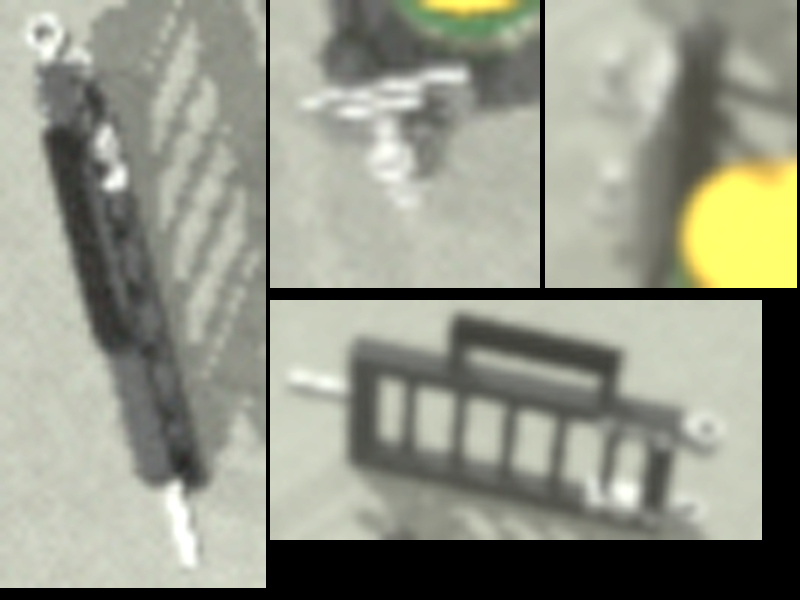

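Pane readings: the knuckle ring, tongue and handle ends are sharp. The upper shoulder blob is at about (390,160) in the hinge pane. I'll refit with sub-pixel correction and compute the first moves.

```bash
cat >> h.py <<'E'
def goto(pos,yaw=None):
    """relative tool shift/turn from measured pose to world pos / tool-x yaw(deg)"""
    s=manip.state(); q=s['tool_rot']; from scipy.spatial.transform import Rotation as R
    M=R.from_quat([q[1],q[2],q[3],q[0]]).as_matrix()
    y=np.degrees(np.arctan2(M[1,0],M[0,0]))
    d=M.T@(np.array(pos)-s['tool_pos'])
    t=0 if yaw is None else -((yaw-y+90)%180-90)
    print('shift',d.round(4).tolist(),'turn',round(t,2),'| tcp',s['tool_pos'].round(4).tolist(),'yaw',round(y,2),'F',s['contact_force'].round(1).tolist(),'w',round(s['gripper_width'],3),'t',round(s['time'],2))
E
python3 - <<'E'
from fit import *
P=lambda x0,y0,s,u,v:(x0+(u+.5)/s-.5,y0+(v+.5)/s-.5)
A=lambda u,v:P(168,138,7,u,v); B=lambda u,v:P(220,166,9,u-270,v); C=lambda u,v:P(262,170,9,u-545,v); D=lambda u,v:P(258,134,6,u-270,v-300)
T5=lambda u,v:P(160,100,5,u,v); S4=lambda u,v:P(225,130,4,u,v)
g=[('top',A(44,35),(0,0,.106)),('top',A(191,565),(.242,0,.065)),('top',A(61,127),(.052,0,.154)),('top',A(114,351),(.148,0,.154)),
('scene',D(706,427),(0,0,.106)),('scene',D(287,376),(.242,0,.065)),('scene',D(457,316),(.148,-.006,.154)),('scene',D(622,348),(.052,-.006,.154))]
p,r=fit(g,[.64,.29,3.41]);print('gate',p.round(4),np.degrees(p[2])-180);print(r.round(1).tolist())
h=W(p,[(.1,0,.145)])[0];print('handle',h.round(4))
rr=.011
L={'fl':(-.088+rr,.13-rr,.147),'bl':(.088-rr,.13-rr,.147),'br':(.088-rr,-.13+rr,.147),'fr':(-.088+rr,-.13+rr,.147)}
ob=[('top',T5(300,102),L['bl']),('top',T5(685,35),L['br']),('top',T5(345,355),L['fl']),('scene',S4(217,178),L['fl']),('scene',S4(412,238),L['bl']),('scene',S4(105,437),L['fr'])]
p,r=fit(ob,[.65,0.015,0.19]);print('rack',p.round(4),np.degrees(p[2]));print(r.round(1).tolist())
print('hinge mid',W(p,[(-.11,.11,.103)]).round(4))
# lids
for n in('top','scene'):
    im=np.load('pics/%s0.npy'%n[0]); hsv=cv2.cvtColor(im,cv2.COLOR_RGB2HSV); m=cv2.inRange(hsv,(22,120,120),(34,255,255))
    k,_,st,ce=cv2.connectedComponentsWithStats(m)
    z=[c for c,s in zip(ce[1:],st[1:]) if s[4]>80 and s[4]<700]; q=atz(n,z,.105)
    q=q[(abs(q[:,0]-.65)<.12)&(abs(q[:,1])<.16)]; print(n,q.round(4).tolist(),q.mean(0))
for dz,uv in((.103,B(390,160)),(.023,B(405,198))): print('top blob',atz('top',[uv],dz).round(4))
for dz,uv in((.113,C(620,85)),(.033,C(612,180))): print('scene blob',atz('scene',[uv],dz).round(4))
goto((.202,-.591,.33)); goto((h[0],h[1],.30),np.degrees(p[2])-180)
E
```

```text
gate [0.6476 0.2932 3.4128] 15.541542718351593
[[0.5, -0.2], [0.5, 0.1], [-0.8, -0.1], [-0.6, -1.2], [-0.3, 0.4], [-0.3, 0.1], [-0.9, -1.1], [0.2, -0.0]]
handle [0.5513 0.2664 0.145 ]
rack [0.6532 0.0173 0.1885] 10.797656763422657
[[0.4, 0.6], [0.9, 0.0], [0.2, -0.3], [0.9, -0.4], [-0.6, -0.5], [0.9, -0.2]]
hinge mid [[0.5246 0.1048 0.103 ]]
top [[0.7058, -0.0465, 0.105], [0.692, 0.0269, 0.105], [0.6778, 0.1005, 0.105], [0.6292, -0.0634, 0.105], [0.6144, 0.0115, 0.105], [0.6031, 0.0836, 0.105]] [0.653719   0.01876261 0.105     ]
scene [[0.6044, 0.0821, 0.105], [0.6799, 0.0985, 0.105], [0.6166, 0.0107, 0.105], [0.6937, 0.0258, 0.105], [0.6314, -0.0645, 0.105], [0.7078, -0.0475, 0.105]] [0.65563937 0.0175394  0.105     ]
top blob [[0.5213 0.1098 0.103 ]]
top blob [[0.5166 0.1091 0.023 ]]
scene blob [[0.5283 0.1052 0.113 ]]
scene blob [[0.5219 0.111  0.033 ]]
shift [-0.0003, -0.0001, -0.0998] turn 0 | tcp [0.2023, -0.5908, 0.2302] yaw 18.89 F [-0.3, 0.6, 0.3] w 0.997 t 0.1
shift [0.6078, -0.6981, -0.0684] turn 8.1 | tcp [0.2023, -0.5908, 0.2302] yaw 18.89 F [-0.3, 0.6, 0.3] w 0.997 t 0.1
```

Call:
jog_arm:
  targets:
    - [0,0,-0.04,0]
    - [0.02,-0.02,-0.08,2]
    - [0.045,-0.05,-0.09,3.35]
    - [0.072,-0.083,-0.09,3.35]
    - [0.099,-0.114,-0.09,3.35]

```text
time: 0.52
tool_pos: [0.2577, -0.4549, 0.323]
tool_rot: [0.001, 0.991, 0.135, 0.0]
contact_force: [-0.0, 0.5, -0.8]
gripper_width: 1.002
```

```bash
python3 -c "
from h import *
goto((.5513,.2664,.32),15.54)"
```

```text
shift [0.4753, -0.6169, 0.0015] turn -0.08 | tcp [0.2577, -0.4549, 0.323] yaw 15.46 F [-0.0, 0.5, -0.8] w 1.002 t 0.52
```

Call:
jog_arm:
  targets:
    - [0.025,-0.0325,0,0]
    - [0.05,-0.065,0,0]
    - [0.075,-0.0975,0,0]
    - [0.1,-0.13,0,0]
    - [0.125,-0.1625,0,0]

```text
time: 0.93
tool_pos: [0.3343, -0.2636, 0.3208]
tool_rot: [-0.0, 0.991, 0.135, -0.0]
contact_force: [0.6, -0.4, 0.2]
gripper_width: 1.001
```

Call:
jog_arm:
  targets:
    - [0.025,-0.0325,0,0]
    - [0.05,-0.065,0,0]
    - [0.075,-0.0975,0,0]
    - [0.1,-0.13,0,0]
    - [0.125,-0.1625,0,0]

```text
time: 1.35
tool_pos: [0.4112, -0.0735, 0.321]
tool_rot: [0.0, 0.991, 0.135, 0.0]
contact_force: [1.6, -0.5, 0.1]
gripper_width: 1.001
```

Call:
jog_arm:
  targets:
    - [0.025,-0.0325,0,0]
    - [0.05,-0.065,0,0]
    - [0.075,-0.0975,0,0]
    - [0.1,-0.13,0,0]
    - [0.12,-0.155,0,0]

```text
time: 1.77
tool_pos: [0.4853, 0.1089, 0.3207]
tool_rot: [-0.0, 0.991, 0.136, -0.0]
contact_force: [0.9, -1.1, 0.6]
gripper_width: 1.0
```

```bash
python3 -c "
from h import *
goto((.5513,.2664,.25),15.54)"
```

```text
shift [0.1061, -0.1338, 0.0708] turn 0.12 | tcp [0.4853, 0.1089, 0.3207] yaw 15.66 F [0.9, -1.1, 0.6] w 1.0 t 1.77
```

Call:
jog_arm:
  targets:
    - [0.025,-0.0325,0,0]
    - [0.05,-0.065,0.01,0]
    - [0.075,-0.0975,0.02,0]
    - [0.1,-0.125,0.04,0]
    - [0.1035,-0.1295,0.06,0]

```text
time: 2.18
tool_pos: [0.5514, 0.263, 0.2604]
tool_rot: [-0.001, 0.991, 0.137, 0.001]
contact_force: [-0.9, -0.3, -0.7]
gripper_width: 1.003
```

Call:
jog_arm:
  targets:
    - [0,0,0,0]
    - [0,0,0,0]
    - [0,0,0,0]

```text
time: 2.43
tool_pos: [0.5503, 0.2577, 0.2622]
tool_rot: [0.0, 0.991, 0.135, 0.0]
contact_force: [-0.5, 0.2, 0.5]
gripper_width: 1.001
```

```bash
python3 -c "
from h import *
goto((.5513,.2664,.126),15.54)
a=cams.grab_frame('scene');b=cams.grab_frame('top')
s=manip.state()['tool_pos'];print(proj('top',s),proj('scene',s))
f=lambda im,x,y,w,h,k:cv2.resize(im[y:y+h,x:x+w],None,fx=k,fy=k,interpolation=cv2.INTER_CUBIC)
c=np.hstack([f(b,140,120,80,120,5),f(a,250,100,80,120,5)]);cv2.imwrite('pics/d.png',c[:,:,::-1])"
```

```text
shift [0.0032, -0.0081, 0.1362] turn -0.03 | tcp [0.5503, 0.2577, 0.2622] yaw 15.51 F [-0.5, 0.2, 0.5] w 1.001 t 2.43
[[175.43572446 165.54481198]] [[302.50337754 119.83679294]]
```

View pics/d.png

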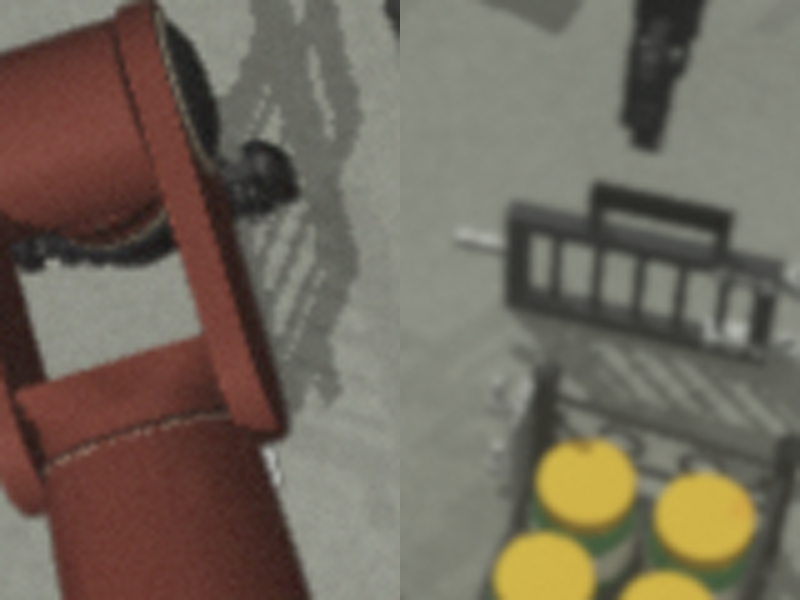

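The scene view shows the open gripper straight above the handle, with the near finger in front of it as expected. Top view is blocked by the arm. Descending.

Call:
jog_arm:
  targets:
    - [0.002,-0.006,0.035,0]
    - [0.003,-0.008,0.07,0]
    - [0.003,-0.008,0.1,0]
    - [0.003,-0.008,0.12,0]
    - [0.003,-0.008,0.135,0]

```text
time: 2.95
tool_pos: [0.5504, 0.2658, 0.1252]
tool_rot: [0.0, 0.991, 0.135, -0.0]
contact_force: [0.4, -0.3, 0.3]
gripper_width: 1.0
```

Call:
jog_arm:
  targets:
    - [0,0,0,0]
    - [0,0,0,0]

```text
time: 3.12
tool_pos: [0.5512, 0.2662, 0.1272]
tool_rot: [-0.0, 0.991, 0.135, 0.0]
contact_force: [0.1, 0.6, 0.4]
gripper_width: 1.0
```

Call:
jog_arm:
  targets:
    - [0,0,0,0]
    - [0,0,0,0]
    - [0,0,0,0]
    - [0,0,0,0]
    - [0,0,0,0]
  fingers: 0.3

```text
time: 3.53
tool_pos: [0.5514, 0.2671, 0.1272]
tool_rot: [-0.0, 0.991, 0.135, 0.001]
contact_force: [0.3, 0.5, -0.3]
gripper_width: 0.308
```

Call:
jog_arm:
  targets:
    - [0,0,0,0]
    - [0,0,0,0]
    - [0,0,0,0]
    - [0,0,0,0]
    - [0,0,0,0]

```text
time: 3.95
tool_pos: [0.5509, 0.267, 0.1262]
tool_rot: [0.0, 0.991, 0.135, -0.0]
contact_force: [-0.7, -0.2, 0.2]
gripper_width: 0.301
```

```bash
python3 -c "
from h import *
goto((.5513,.2664,.126),15.54)
a=cams.grab_frame('scene')
cv2.imwrite('pics/e.png',cv2.resize(a[110:190,250:345],None,fx=6,fy=6,interpolation=cv2.INTER_CUBIC)[:,:,::-1])"
```

```text
shift [0.0002, 0.0006, 0.0002] turn 0.01 | tcp [0.5509, 0.267, 0.1262] yaw 15.55 F [-0.7, -0.2, 0.2] w 0.301 t 3.95
```

View pics/e.png

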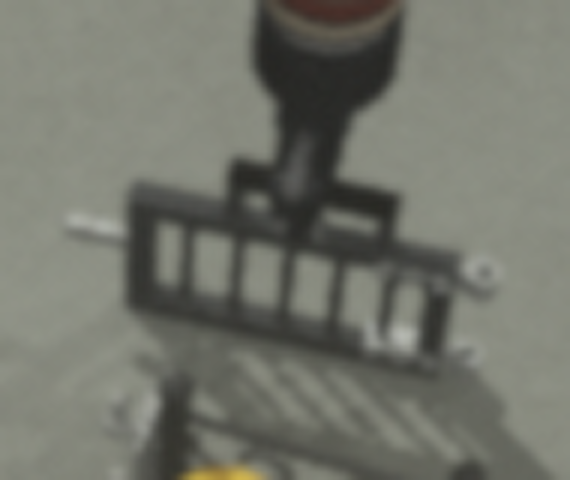

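The fingers straddle the handle near its middle (px (300,195)). Closing and lifting slightly.

Call:
jog_arm:
  targets:
    - [0,0,0,0]
    - [0,0,0,0]
    - [0,0,0,0]
    - [0,0,0,0]
    - [0,0,0,0]
  fingers: 0

```text
time: 4.42
tool_pos: [0.5512, 0.2671, 0.1264]
tool_rot: [-0.0, 0.991, 0.135, 0.0]
contact_force: [1.8, 1.8, 0.2]
gripper_width: 0.128
```

Call:
jog_arm:
  targets:
    - [0,0,0,0]
    - [0,0,0,0]
    - [0,0,0,0]
    - [0,0,0,0]

```text
time: 4.75
tool_pos: [0.5512, 0.267, 0.1264]
tool_rot: [-0.0, 0.991, 0.135, 0.0]
contact_force: [2.0, 0.7, -0.4]
gripper_width: 0.124
```

Call:
jog_arm:
  targets:
    - [0,0,-0.005,0]
    - [0,0,-0.02,0]
    - [0,0,-0.04,0]
    - [0,0,-0.06,0]
    - [0,0,-0.07,0]

```text
time: 5.17
tool_pos: [0.551, 0.2669, 0.1977]
tool_rot: [0.0, 0.991, 0.135, 0.0]
contact_force: [1.0, 1.1, -5.1]
gripper_width: 0.132
```

Call:
jog_arm:
  targets:
    - [0,0,0,0]
    - [0,0,0,0]
    - [0,0,0,0]
    - [0,0,0,0]

```text
time: 5.5
tool_pos: [0.5498, 0.2665, 0.1939]
tool_rot: [0.0, 0.991, 0.135, -0.002]
contact_force: [0.4, 0.9, -4.6]
gripper_width: 0.13
```

Call:
jog_arm:
  targets:
    - [-0.02,-0.0055,0,0]
    - [-0.045,-0.0125,0,0]
    - [-0.075,-0.0208,0,0]
    - [-0.105,-0.029,0,0]
    - [-0.121,-0.0335,0,0]

```text
time: 5.92
tool_pos: [0.4218, 0.2663, 0.1941]
tool_rot: [0.0, 0.991, 0.136, -0.003]
contact_force: [1.3, 0.4, -5.5]
gripper_width: 0.125
```

Call:
jog_arm:
  targets:
    - [-0.004,0.0145,0,0]
    - [-0.01,0.036,0,0]
    - [-0.017,0.0615,0,0]
    - [-0.024,0.0865,0,0]
    - [-0.03,0.1084,0,0]

```text
time: 6.33
tool_pos: [0.4246, 0.153, 0.195]
tool_rot: [0.0, 0.991, 0.135, -0.001]
contact_force: [-0.4, -0.3, -4.5]
gripper_width: 0.129
```

Call:
jog_arm:
  targets:
    - [-0.006,0.0215,0,0]
    - [-0.012,0.0435,0,0]
    - [-0.017,0.061,0,0]
    - [-0.019,0.069,0,0]
    - [-0.019,0.069,0,0]

```text
time: 6.75
tool_pos: [0.4249, 0.0839, 0.195]
tool_rot: [-0.004, 0.991, 0.135, -0.001]
contact_force: [0.1, 8.1, -4.7]
gripper_width: 0.129
```

Call:
jog_arm:
  targets:
    - [0,0,0,0]
    - [0,0,0,0]
    - [0,0,0,0]
    - [0,0,0,0]

```text
time: 7.08
tool_pos: [0.4247, 0.0851, 0.1952]
tool_rot: [-0.003, 0.991, 0.136, -0.001]
contact_force: [-0.5, 6.9, -4.2]
gripper_width: 0.126
```

```bash
python3 -c "
from h import *
goto((.4256,.083,.171),15.54)
a=cams.grab_frame('scene');b=cams.grab_frame('top');np.save('pics/s2.npy',a);np.save('pics/t2.npy',b)
f=lambda im,x,y,w,h,k:cv2.resize(im[y:y+h,x:x+w],None,fx=k,fy=k,interpolation=cv2.INTER_CUBIC)
c=np.hstack([f(b,208,148,50,75,8),f(a,240,145,50,75,8)]);c=np.clip(c*1.4,0,255).astype(np.uint8);cv2.imwrite('pics/f.png',c[:,:,::-1])"
```

```text
shift [0.0003, 0.0024, 0.0241] turn 0.14 | tcp [0.4247, 0.0851, 0.1952] yaw 15.68 F [-0.5, 6.9, -4.2] w 0.126 t 7.08
```

View pics/f.png

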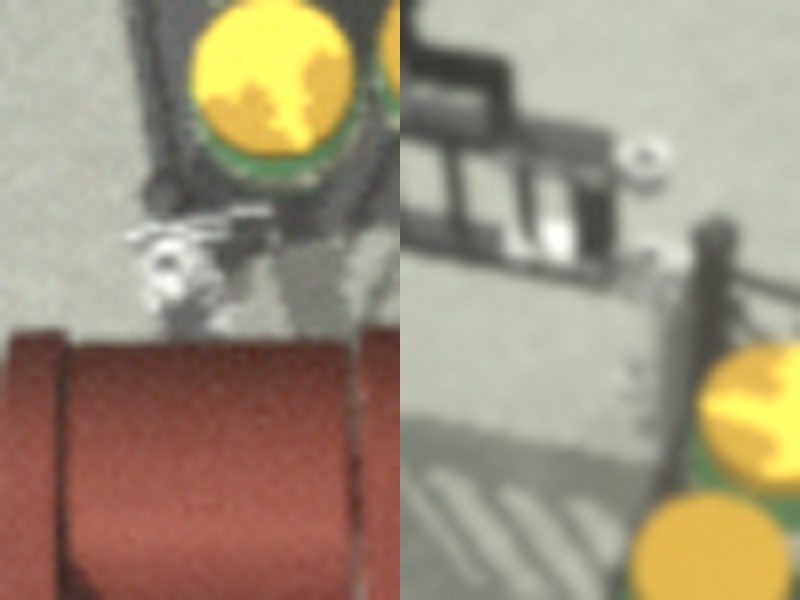

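Contact at +y 7 N: at this height the lower knuckle meets the upper bracket from the side. I'll back off, lower to the window between the pins, and measure.

Call:
jog_arm:
  targets:
    - [0,-0.01,0,0]
    - [0,-0.025,0,0]
    - [0,-0.035,0,0]
    - [0,-0.035,0.012,0]
    - [0,-0.035,0.025,0]

```text
time: 7.6
tool_pos: [0.4169, 0.1168, 0.1713]
tool_rot: [0.001, 0.991, 0.136, 0.001]
contact_force: [0.6, -0.3, -5.6]
gripper_width: 0.13
```

Call:
jog_arm:
  targets:
    - [0,0,0,0]
    - [0,0,0,0]
    - [0,0,0,0]

```text
time: 7.85
tool_pos: [0.4165, 0.1162, 0.1712]
tool_rot: [0.0, 0.991, 0.135, -0.0]
contact_force: [0.1, -0.8, -4.5]
gripper_width: 0.129
```

Run:
```python
from h import *
goto((.4256,.083,.171),15.54)
a=cams.grab_frame('scene');b=cams.grab_frame('top');np.save('pics/s3.npy',a);np.save('pics/t3.npy',b)
f=lambda im,x,y,w,h,k:cv2.resize(im[y:y+h,x:x+w],None,fx=k,fy=k,interpolation=cv2.INTER_CUBIC)
c=np.hstack([f(b,205,162,40,36,10),f(a,252,158,40,36,10)]);c=np.clip(c*1.4,0,255).astype(np.uint8);cv2.imwrite('pics/g.png',c[:,:,::-1])
P=lambda x0,y0,s,u,v:[(x0+(u+.5)/s-.5,y0+(v+.5)/s-.5)]
print(atz('top',P(208,148,8,170,268),.174),atz('scene',P(240,145,8,243,157),.174))
```

```text
shift [-0.0001, 0.0345, 0.0002] turn -0.01 | tcp [0.4165, 0.1162, 0.1712] yaw 15.53 F [0.1, -0.8, -4.5] w 0.129 t 7.85
[[0.51978939 0.11744511 0.174     ]] [[0.51975974 0.1187119  0.174     ]]
```

View pics/g.png

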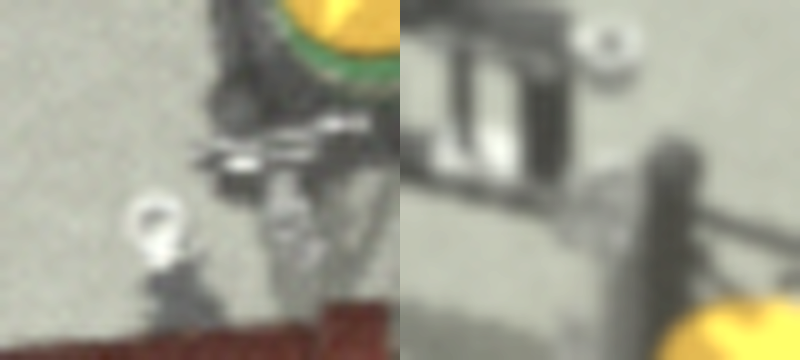

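Run:
```python
from fit import *
P=lambda x0,y0,s,u,v:[(x0+(u+.5)/s-.5,y0+(v+.5)/s-.5)]
k1=atz('top',P(205,162,10,155,213),.151);k2=atz('scene',P(252,158,10,208,42),.151)
print('knuckle',k1,k2)
s=manip.state()['tool_pos'];a=np.radians(15.53); print('expect',s[:2]+.1*np.array([np.cos(a),np.sin(a)]))
p=(.6535,.018,.1885)
for dy in(-.005,0,.005,.01):
  for n,x0,y0 in(('top',205,162),('scene',252,158)):
    q=proj(n,W(p,[(-.11,.11+dy,z) for z in(.123,.103,.043,.023)])); print(dy,n,((q-[x0,y0])*10+[4.5+(n=='scene')*400,4.5]).round(0).tolist())
# local contrast-stretched big view
b=np.load('pics/t3.npy')[172:196,224:245];a=np.load('pics/s3.npy')[164:196,262:288]; b0=np.load('pics/t0.npy')[172:196,224:245]; a0=np.load('pics/s0.npy')[164:196,262:288]
def st(i,k):
    i=cv2.resize(i,None,fx=k,fy=k,interpolation=cv2.INTER_CUBIC).astype(float); return np.clip((i-40)*1.8,0,255).astype(np.uint8)
c=np.zeros((600,800,3),np.uint8)
for i,x,y,k in((b,0,0,12),(b0,0,300,12),(a,300,0,9),(a0,300,300,9)):
    j=st(i,k);c[y:y+j.shape[0],x:x+j.shape[1]]=j
cv2.imwrite('pics/hh.png',c[:,:560,::-1])
```

```text
knuckle [[0.51701836 0.14495433 0.151     ]] [[0.5135734  0.14401154 0.151     ]]
expect [0.51329989 0.14303306]
-0.005 top [[310.0, 196.0], [314.0, 203.0], [324.0, 225.0], [327.0, 232.0]]
-0.005 scene [[569.0, 205.0], [569.0, 238.0], [568.0, 333.0], [568.0, 363.0]]
0 top [[294.0, 199.0], [298.0, 206.0], [308.0, 228.0], [312.0, 235.0]]
0 scene [[575.0, 193.0], [574.0, 226.0], [573.0, 321.0], [573.0, 351.0]]
0.005 top [[278.0, 202.0], [282.0, 209.0], [293.0, 231.0], [297.0, 238.0]]
0.005 scene [[580.0, 180.0], [580.0, 213.0], [579.0, 309.0], [578.0, 339.0]]
0.01 top [[262.0, 205.0], [266.0, 212.0], [278.0, 234.0], [281.0, 241.0]]
0.01 scene [[586.0, 168.0], [585.0, 201.0], [584.0, 297.0], [583.0, 327.0]]
```

View pics/hh.png

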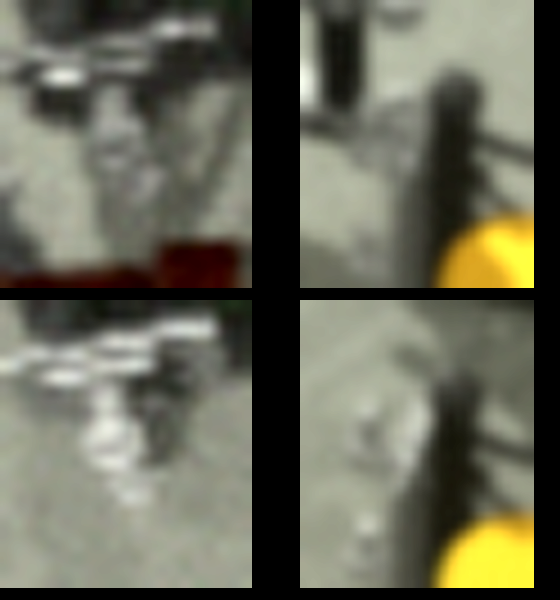

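Run:
```python
from fit import *
q=np.array([atz('top',[(232.87,182.96)],.103)[0],atz('scene',[(269.3,179.1)],.103)[0]])
k=np.array([[.5170,.1450,0],[.5136,.1440,0]])
print('pin',q.round(4)); print('rel',(q-k).round(4))
p=(.6535,.018,.1885); print('mid, +4.5',W(p,[(-.11,.11,0),(-.11,.1145,0)]).round(4))
goto((.4165,.1162,.1712));
```

```text
pin [[0.5224 0.1099 0.103 ]
 [0.5237 0.1093 0.103 ]]
rel [[ 0.0054 -0.0351  0.103 ]
 [ 0.0101 -0.0347  0.103 ]]
mid, +4.5 [[0.5248 0.1054 0.    ]
 [0.524  0.1099 0.    ]]
shift [-0.0005, -0.0001, 0.0008] turn 0 | tcp [0.417, 0.1163, 0.172] yaw 15.52 F [0.0, -0.5, -4.6] w 0.129 t 7.95
```

Call:
jog_arm:
  targets:
    - [0,0.008,0,0]
    - [-0.001,0.016,0,0]
    - [-0.001,0.024,0,0]
    - [-0.0014,0.03,0,0]
    - [-0.0014,0.035,0,0]

```text
time: 8.37
tool_pos: [0.4247, 0.0813, 0.1714]
tool_rot: [0.0, 0.991, 0.135, 0.0]
contact_force: [0.7, -0.2, -5.0]
gripper_width: 0.128
```

Call:
jog_arm:
  targets:
    - [0,0,0.002,0]
    - [0,0,0.004,0]
    - [0,0,0.004,0]
    - [0,0,0.004,0]

```text
time: 8.7
tool_pos: [0.4241, 0.0826, 0.1668]
tool_rot: [-0.0, 0.991, 0.135, -0.0]
contact_force: [0.6, 0.4, -5.6]
gripper_width: 0.131
```

Run:
```python
from h import *
goto((.4165,.1162,.1712))
a=cams.grab_frame('scene');b=cams.grab_frame('top');np.save('pics/s4.npy',a);np.save('pics/t4.npy',b)
def st(i,k):
    i=cv2.resize(i,None,fx=k,fy=k,interpolation=cv2.INTER_CUBIC).astype(float); return np.clip((i-40)*1.6,0,255).astype(np.uint8)
c=np.hstack([st(b[165:198,215:248],12),st(a[158:191,255:288],12)])
cv2.imwrite('pics/i.png',c[:,:,::-1])
```

```text
shift [0.0017, -0.0344, -0.0043] turn 0 | tcp [0.4241, 0.0826, 0.1668] yaw 15.56 F [0.6, 0.4, -5.6] w 0.131 t 8.7
```

View pics/i.png

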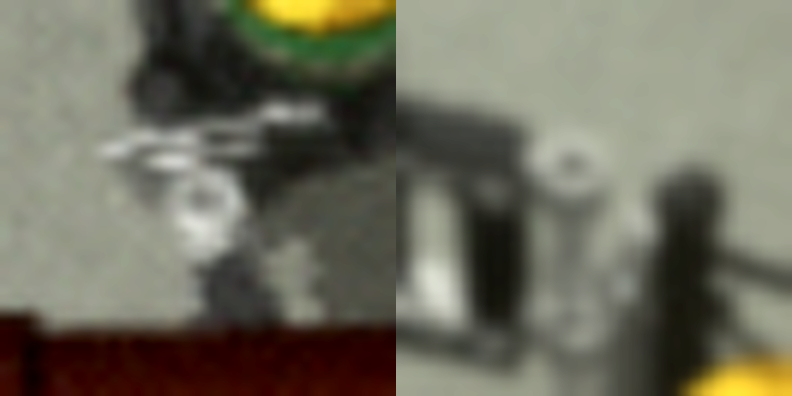

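Run:
```python
from h import *
k=np.array([atz('top',[(231.38,181.2)],.1464)[0],atz('scene',[(269.04,171.1)],.1464)[0]]);print(k.round(4))
print('rel', (np.array([[.5224,.1099],[.5237,.1093]])-k[:,:2]).round(4))
s=manip.state()['tool_pos'];a=np.radians(15.53); print('expect',s[:2]+.1*np.array([np.cos(a),np.sin(a)]))
```

```text
[[0.5227 0.1117 0.1464]
 [0.5214 0.1109 0.1464]]
rel [[-0.0003 -0.0018]
 [ 0.0023 -0.0016]]
expect [0.52066917 0.10939871]
```

Ring and pin now agree to about 2 mm. Correct and lower gently to feel.

Call:
jog_arm:
  targets:
    - [0.0005,0.0018,0,0]
    - [0.0005,0.0018,0.002,0]
    - [0.0005,0.0018,0.004,0]
    - [0.0005,0.0018,0.005,0]
    - [0.0005,0.0018,0.006,0]

```text
time: 9.22
tool_pos: [0.4252, 0.0808, 0.161]
tool_rot: [-0.0, 0.991, 0.135, -0.0]
contact_force: [-0.4, -0.2, -4.6]
gripper_width: 0.127
```

Call:
jog_arm:
  targets:
    - [0,0,0.001,0]
    - [0,0,0.002,0]
    - [0,0,0.003,0]
    - [0,0,0.003,0]

```text
time: 9.55
tool_pos: [0.4253, 0.0808, 0.158]
tool_rot: [-0.0, 0.991, 0.135, -0.0]
contact_force: [-0.8, 0.1, -5.2]
gripper_width: 0.128
```

Call:
jog_arm:
  targets:
    - [0,0,0.001,0]
    - [0,0,0.002,0]
    - [0,0,0.003,0]
    - [0,0,0.003,0]

```text
time: 9.88
tool_pos: [0.4253, 0.0808, 0.155]
tool_rot: [-0.0, 0.991, 0.135, -0.0]
contact_force: [0.1, -0.6, -5.0]
gripper_width: 0.127
```

Call:
jog_arm:
  targets:
    - [0,0,0.001,0]
    - [0,0,0.002,0]
    - [0,0,0.003,0]
    - [0,0,0.003,0]

```text
time: 10.22
tool_pos: [0.4253, 0.0808, 0.152]
tool_rot: [-0.0, 0.991, 0.135, -0.0]
contact_force: [-0.1, -0.7, -5.1]
gripper_width: 0.128
```

Call:
jog_arm:
  targets:
    - [0,0,0.001,0]
    - [0,0,0.002,0]
    - [0,0,0.003,0]
    - [0,0,0.004,0]
    - [0,0,0.004,0]

```text
time: 10.63
tool_pos: [0.4253, 0.0808, 0.148]
tool_rot: [-0.0, 0.991, 0.135, -0.0]
contact_force: [0.1, -0.7, -5.6]
gripper_width: 0.127
```

Call:
jog_arm:
  targets:
    - [0,0,0.001,0]
    - [0,0,0.002,0]
    - [0,0,0.003,0]
    - [0,0,0.004,0]
    - [0,0,0.004,0]

```text
time: 11.05
tool_pos: [0.4253, 0.0808, 0.144]
tool_rot: [-0.0, 0.991, 0.135, -0.0]
contact_force: [0.1, -1.2, -4.6]
gripper_width: 0.125
```

Call:
jog_arm:
  targets:
    - [0,0,0.001,0]
    - [0,0,0.0015,0]
    - [0,0,0.0015,0]

```text
time: 11.3
tool_pos: [0.4253, 0.0808, 0.1426]
tool_rot: [-0.0, 0.991, 0.135, -0.0]
contact_force: [-0.1, -0.3, -5.2]
gripper_width: 0.13
```

Call:
jog_arm:
  targets:
    - [0,0,0.0005,0]
    - [0,0,0.001,0]
    - [0,0,0.001,0]

```text
time: 11.55
tool_pos: [0.4254, 0.0808, 0.1417]
tool_rot: [-0.0, 0.991, 0.135, -0.0]
contact_force: [0.2, 0.0, -5.6]
gripper_width: 0.132
```

Call:
jog_arm:
  targets:
    - [0,0,0.0005,0]
    - [0,0,0.001,0]
    - [0,0,0.001,0]

```text
time: 11.8
tool_pos: [0.4254, 0.0808, 0.1411]
tool_rot: [0.0, 0.991, 0.135, -0.0]
contact_force: [-1.4, -1.2, -3.4]
gripper_width: 0.127
```

Contact starts at the expected height (Fz −5 → −3.4). A bit more, then a sideways feel.

Call:
jog_arm:
  targets:
    - [0,0,0.0005,0]
    - [0,0,0.0005,0]
    - [0,0,0.0005,0]

```text
time: 12.05
tool_pos: [0.4254, 0.0807, 0.1409]
tool_rot: [0.0, 0.991, 0.135, -0.0]
contact_force: [-4.6, -1.5, 2.4]
gripper_width: 0.128
```

Call:
jog_arm:
  targets:
    - [0,0.001,0,0]
    - [0,0.002,0,0]
    - [0,0.002,0,0]

```text
time: 12.3
tool_pos: [0.4257, 0.0793, 0.1408]
tool_rot: [-0.001, 0.991, 0.136, -0.0]
contact_force: [-5.9, 0.7, 1.8]
gripper_width: 0.129
```

Call:
jog_arm:
  targets:
    - [0,-0.001,0,0]
    - [0,-0.002,0,0]
    - [0,-0.003,0,0]
    - [0,-0.004,0,0]
    - [0,-0.004,0,0]

```text
time: 12.72
tool_pos: [0.4251, 0.0821, 0.1409]
tool_rot: [0.001, 0.991, 0.135, 0.0]
contact_force: [-4.4, -2.7, 1.2]
gripper_width: 0.133
```

Call:
jog_arm:
  targets:
    - [-0.001,0.002,0,0]
    - [-0.001,0.002,0,0]
    - [-0.001,0.002,0,0]

```text
time: 12.97
tool_pos: [0.4248, 0.0805, 0.1404]
tool_rot: [-0.0, 0.991, 0.135, 0.001]
contact_force: [-0.9, -0.7, -1.6]
gripper_width: 0.13
```

Call:
jog_arm:
  targets:
    - [-0.001,0,0,0]
    - [-0.0015,0,0,0]
    - [-0.0015,0,0,0]

```text
time: 13.22
tool_pos: [0.4235, 0.0803, 0.1402]
tool_rot: [-0.0, 0.991, 0.135, 0.001]
contact_force: [3.4, 0.1, -3.5]
gripper_width: 0.127
```

Pins resist both ways along x with about 1 mm play, so both knuckles are on. I'll centre, loosen to a cage around the handle, and read.

Call:
jog_arm:
  targets:
    - [0.001,0,0,0]
    - [0.0015,0,0,0]
    - [0.0015,0,0,0]

```text
time: 13.47
tool_pos: [0.4241, 0.0804, 0.1406]
tool_rot: [0.0, 0.991, 0.135, -0.001]
contact_force: [-3.3, -0.8, 0.6]
gripper_width: 0.131
```

Call:
jog_arm:
  targets:
    - [0,0,0,0]
    - [0,0,0,0]
    - [0,0,0,0]
    - [0,0,0,0]
  fingers: 0.21

```text
time: 13.8
tool_pos: [0.4247, 0.0806, 0.1406]
tool_rot: [-0.0, 0.991, 0.135, 0.0]
contact_force: [-0.5, 0.1, -0.0]
gripper_width: 0.211
```

Call:
jog_arm:
  targets:
    - [0,0,-0.003,0]
    - [0,0,-0.005,0]
    - [0,0,-0.005,0]

```text
time: 14.05
tool_pos: [0.4249, 0.0805, 0.1461]
tool_rot: [0.0, 0.991, 0.135, 0.001]
contact_force: [-0.3, 0.2, -0.0]
gripper_width: 0.207
```

Run:
```python
from h import *
goto((.4247,.0807,.1402))
a=cams.grab_frame('scene');b=cams.grab_frame('top');np.save('pics/s5.npy',a);np.save('pics/t5.npy',b)
# expected ring position hung: track ring by template from s4/t4 
for n,o,box in(('scene','s',(262,164,277,178)),('top','t',(226,176,238,187))):
    o4=np.load(f'pics/{o}4.npy')[:,:,1];o5=np.load(f'pics/{o}5.npy')[:,:,1];x0,y0,x1,y1=box
    m=cv2.matchTemplate(o5[y0-15:y1+25,x0-15:x1+15],o4[y0:y1,x0:x1],cv2.TM_CCOEFF_NORMED);_,v,_,l=cv2.minMaxLoc(m);print(n,v,'moved',l[0]-15,l[1]-15)
    d=proj(n,[(.5235,.1097,.121)])-proj(n,[(.522,.111,.1464)]);print('expected',d.round(1))
```

```text
shift [-0.0002, -0.0002, 0.0059] turn 0 | tcp [0.4249, 0.0805, 0.1461] yaw 15.55 F [-0.3, 0.2, -0.0] w 0.207 t 14.05
scene 0.9578793048858643 moved -1 5
expected [[0.1 4.8]]
top 0.7974921464920044 moved 1 2
expected [[1.  0.5]]
```

The force is zero when released and the ring moved as expected (scene +5 px), so the gate is hung. Swing it in the loose cage.

Call:
jog_arm:
  targets:
    - [0.0002,0.007,0,-4]
    - [0.001,0.0139,0,-8]
    - [0.0022,0.0208,0,-12]
    - [0.0039,0.0276,0,-16]
    - [0.006,0.0342,0,-20]

```text
time: 14.57
tool_pos: [0.4395, 0.049, 0.1453]
tool_rot: [-0.0, 0.952, 0.307, 0.0]
contact_force: [0.2, 0.6, 1.2]
gripper_width: 0.21
```

Call:
jog_arm:
  targets:
    - [0.0002,0.007,0,-4]
    - [0.001,0.0139,0,-8]
    - [0.0022,0.0208,0,-12]
    - [0.0039,0.0276,0,-16]
    - [0.006,0.0342,0,-20]

```text
time: 14.98
tool_pos: [0.4642, 0.0246, 0.1452]
tool_rot: [-0.0, 0.884, 0.467, -0.0]
contact_force: [0.9, 0.0, 0.3]
gripper_width: 0.207
```

Call:
jog_arm:
  targets:
    - [0.0002,0.007,0,-4]
    - [0.001,0.0139,0,-8]
    - [0.0022,0.0208,0,-12]
    - [0.0039,0.0276,0,-16]
    - [0.006,0.0342,0,-20]

```text
time: 15.4
tool_pos: [0.4958, 0.0102, 0.1451]
tool_rot: [-0.0, 0.789, 0.614, -0.0]
contact_force: [-1.5, 0.4, 0.8]
gripper_width: 0.215
```

```bash
python3 -c "
from h import *
goto((.5405,.010,.146),100.8)"
```

```text
shift [0.0108, 0.0433, -0.0009] turn -25.07 | tcp [0.4958, 0.0102, 0.1451] yaw 75.73 F [-1.5, 0.4, 0.8] w 0.215 t 15.4
```

Call:
jog_arm:
  targets:
    - [0.0001,0.0052,0,-3]
    - [0.0005,0.0105,0,-6]
    - [0.0012,0.0156,0,-9]
    - [0.0022,0.0208,0,-12]
    - [0.0034,0.0259,0,-15]

```text
time: 15.82
tool_pos: [0.5217, 0.0071, 0.145]
tool_rot: [-0.0, 0.703, 0.711, -0.0]
contact_force: [-0.6, 0.7, 0.7]
gripper_width: 0.209
```

Call:
jog_arm:
  targets:
    - [0,0.0035,0,-2]
    - [0.0002,0.007,0,-4]
    - [0.0005,0.0105,0,-6]
    - [0.0007,0.0122,0,-7]
    - [0.0007,0.0122,0,-7]

```text
time: 16.23
tool_pos: [0.534, 0.0081, 0.1451]
tool_rot: [-0.0, 0.659, 0.752, -0.0]
contact_force: [-1.6, -0.4, -1.0]
gripper_width: 0.211
```

```bash
python3 -c "
from h import *
goto((.5405,.010,.146),100.8)"
```

```text
shift [0.001, 0.0067, -0.0009] turn -3.25 | tcp [0.534, 0.0081, 0.1451] yaw 97.55 F [-1.6, -0.4, -1.0] w 0.211 t 16.23
```

Call:
jog_arm:
  targets:
    - [0,0.002,0,-1]
    - [0.0001,0.004,0,-2]
    - [0.0002,0.0055,0,-3]
    - [0.0002,0.0065,0,-3.2]
    - [0.0002,0.0065,0,-3.2]

```text
time: 16.65
tool_pos: [0.5404, 0.0092, 0.1453]
tool_rot: [-0.0, 0.638, 0.77, 0.0]
contact_force: [-0.2, -0.1, 0.4]
gripper_width: 0.211
```

Call:
jog_arm:
  targets:
    - [0,0.0015,0,0]
    - [0,0.0025,0,0]
    - [0,0.0025,0,0]

```text
time: 16.9
tool_pos: [0.5429, 0.0096, 0.1453]
tool_rot: [0.0, 0.638, 0.77, 0.0]
contact_force: [0.3, 0.2, 0.3]
gripper_width: 0.211
```

Call:
jog_arm:
  targets:
    - [0,0.001,0,0]
    - [0,0.0015,0,0]
    - [0,0.0015,0,0]

```text
time: 17.15
tool_pos: [0.5443, 0.0099, 0.1453]
tool_rot: [0.0, 0.638, 0.77, 0.0]
contact_force: [-0.8, -0.7, -0.2]
gripper_width: 0.212
```

Call:
jog_arm:
  targets:
    - [0,0.001,0,0]
    - [0,0.0015,0,0]
    - [0,0.0015,0,0]

```text
time: 17.4
tool_pos: [0.5458, 0.0102, 0.1453]
tool_rot: [0.0, 0.638, 0.77, 0.0]
contact_force: [-0.3, 0.5, -0.0]
gripper_width: 0.208
```

Call:
jog_arm:
  targets:
    - [0,0.001,0,0]
    - [0,0.0015,0,0]
    - [0,0.0015,0,0]

```text
time: 17.65
tool_pos: [0.5469, 0.0104, 0.1453]
tool_rot: [-0.0, 0.638, 0.77, -0.0]
contact_force: [-1.9, 0.2, 0.4]
gripper_width: 0.212
```

Call:
jog_arm:
  targets:
    - [0,0.001,0,0]
    - [0,0.0015,0,0]
    - [0,0.0015,0,0]

```text
time: 17.9
tool_pos: [0.5472, 0.0104, 0.1452]
tool_rot: [-0.001, 0.638, 0.77, -0.002]
contact_force: [-7.0, -1.7, 4.3]
gripper_width: 0.207
```

Firm stop at x≈0.547 (7 N). Back off to centre the cage slowly, then lift clear.

Call:
jog_arm:
  targets:
    - [0,-0.0008,0,0]
    - [0,-0.0016,0,0]
    - [0,-0.0024,0,0]
    - [0,-0.0032,0,0]
    - [0,-0.004,0,0]

```text
time: 18.32
tool_pos: [0.545, 0.0101, 0.1453]
tool_rot: [0.0, 0.638, 0.77, 0.0]
contact_force: [-0.4, -1.0, 0.8]
gripper_width: 0.21
```

Call:
jog_arm:
  targets:
    - [0,0,-0.004,0]
    - [0,0,-0.012,0]
    - [0,0,-0.025,0]
    - [0,0,-0.05,0]
    - [0,0,-0.08,0]

```text
time: 18.73
tool_pos: [0.5438, 0.0101, 0.2255]
tool_rot: [-0.001, 0.638, 0.77, -0.001]
contact_force: [0.9, 0.3, 0.7]
gripper_width: 0.214
```

Call:
jog_arm:
  targets:
    - [-0.02,0,-0.03,0]
    - [-0.02,-0.03,-0.06,0]
    - [-0.02,-0.07,-0.06,0]
    - [-0.02,-0.11,-0.06,0]
    - [-0.02,-0.15,-0.06,0]

```text
time: 19.15
tool_pos: [0.4002, -0.0379, 0.2878]
tool_rot: [0.002, 0.638, 0.77, 0.001]
contact_force: [-0.6, -0.8, 0.5]
gripper_width: 0.213
```

Run:
```python
from fit import *
goto((.5405,.010,.146),100.8)
a=cams.grab_frame('scene');b=cams.grab_frame('top')
f=lambda im,x,y,w,h,k:cv2.resize(im[y:y+h,x:x+w],None,fx=k,fy=k,interpolation=cv2.INTER_CUBIC)
c=np.hstack([f(b,210,150,110,100,4),f(a,232,165,80,100,4)]);c=np.clip(c*1.5,0,255).astype(np.uint8);cv2.imwrite('pics/j.png',c[:,:,::-1])
p=(.6535,.018,.1885); L=[(-.11,-.126-.0,.087),(-.11,.1145,.121),(-.11,.0145,.169)]
print(((proj('top',W(p,L))-[210,150])*4).round(),((proj('scene',W(p,L))-[232,165])*4+[440,0]).round())
```

```text
shift [0.021, 0.1464, 0.1422] turn -0.01 | tcp [0.4002, -0.0379, 0.2878] yaw 100.79 F [-0.6, -0.8, 0.5] w 0.213 t 19.15
[[397.  77.]
 [ 90. 127.]
 [221.  95.]] [[478. 321.]
 [590.  44.]
 [544. 115.]]
```

View pics/j.png

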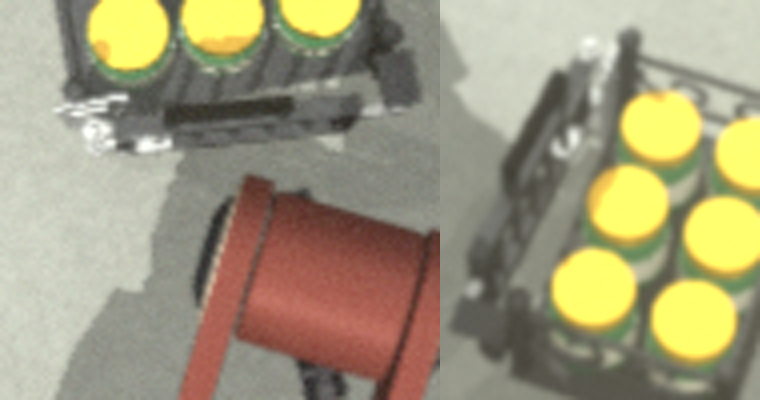

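The gate lies along the rack front: ring (95,132), handle (165–290,110), tongue running under the keeper near (385,107). Numeric check of tongue offset, jars and tin.

Run:
```python
from fit import *
a=cams.grab_frame('scene');b=cams.grab_frame('top')
P=lambda u,v:(210+(u+.5)/4-.5,150+(v+.5)/4-.5)
h=atz('top',[P(165,116),P(292,104)],.169); k=atz('top',[P(95,132)],.121)[0]; tg=atz('top',[P(375,109)],.083)[0]
p=(.6535,.018,.1885);c,s=np.cos(p[2]),np.sin(p[2])
R=lambda q:np.array([c*(q[0]-p[0])+s*(q[1]-p[1]),-s*(q[0]-p[0])+c*(q[1]-p[1])]).round(4)
print('rack frame: handle ends',R(h[0]),R(h[1]),'knuckle',R(k),'tongue pt',R(tg))
def lids(im,n):
    m=cv2.inRange(cv2.cvtColor(im,cv2.COLOR_RGB2HSV),(20,110,90),(35,255,255)); _,_,st,ce=cv2.connectedComponentsWithStats(m); q=atz(n,ce,.105); return q[(st[:,4]>80)&(abs(q[:,0]-.65)<.12)&(abs(q[:,1])<.14)]
for n,im in(('scene',a),('top',b)):
    o=lids(np.load(f'pics/{n[0]}0.npy'),n);w=lids(im,n); print(n,[round(float(np.linalg.norm(w-x,axis=1).min())*1000,1) for x in o])
o=np.load('pics/s0.npy')[255:325,185:245];m=cv2.matchTemplate(a[245:335,175:255],o,cv2.TM_CCOEFF_NORMED);_,v,_,l=cv2.minMaxLoc(m);print('tin',v,l[0]-10,l[1]-10)
goto((.4,-.04,.28))
```

```text
rack frame: handle ends [-0.1167  0.0583] [-0.1247 -0.0344] knuckle [-0.113   0.1124] tongue pt [-0.1299 -0.1036]
scene [0.2, 0.4, 0.2]
top [0.3, 0.1, 0.3, 0.3, 0.6, 0.3]
tin 0.6017468571662903 0 0
shift [-0.0019, -0.0014, 0.0073] turn 0 | tcp [0.4009, -0.0378, 0.2873] yaw 100.7 F [-0.2, -0.1, -0.2] w 0.214 t 19.35
```

Jars and tin are unmoved, but the handle's slope says the gate sits ~4–5° open (it sprang back), which is marginal. I'll re-cage, push to the stop, grip there unstressed and release still.

Call:
jog_arm:
  targets:
    - [0.005,0.035,0,0]
    - [0.01,0.07,0,0]
    - [0.015,0.105,0,0]
    - [0.02,0.135,0.02,0]
    - [0.021,0.147,0.05,0]
  fingers: 0.45

```text
time: 19.77
tool_pos: [0.5478, 0.0119, 0.2385]
tool_rot: [0.003, 0.637, 0.771, 0.003]
contact_force: [0.5, 0.9, 0.3]
gripper_width: 0.448
```

Call:
jog_arm:
  targets:
    - [0,0,0,0]
    - [0,0,0.02,0]
    - [0,0,0.045,0]
    - [0,0,0.07,0]
    - [0,0,0.089,0]

```text
time: 20.18
tool_pos: [0.5418, 0.0105, 0.1454]
tool_rot: [-0.001, 0.638, 0.77, -0.0]
contact_force: [-0.9, 0.3, -0.4]
gripper_width: 0.452
```

```bash
python3 -c "
from h import *
goto((.5435,.0100,.146),100.8)"
```

```text
shift [-0.0008, 0.0016, -0.0006] turn -0.03 | tcp [0.5418, 0.0105, 0.1454] yaw 100.77 F [-0.9, 0.3, -0.4] w 0.452 t 20.18
```

Call:
jog_arm:
  targets:
    - [0,0,0,0]
    - [0,0,0,0]
    - [0,0,0,0]
    - [0,0,0,0]
    - [0,0,0,0]
  fingers: 0.21

```text
time: 20.6
tool_pos: [0.543, 0.0102, 0.1487]
tool_rot: [0.002, 0.638, 0.77, 0.001]
contact_force: [-0.3, 0.1, -0.8]
gripper_width: 0.208
```

Call:
jog_arm:
  targets:
    - [0,0.001,0,0]
    - [0,0.002,0,0]
    - [0,0.003,0,0]
    - [0,0.0035,0,0]
    - [0,0.0035,0,0]

```text
time: 21.02
tool_pos: [0.5451, 0.0111, 0.1463]
tool_rot: [-0.0, 0.638, 0.77, 0.0]
contact_force: [-0.6, -0.5, 0.4]
gripper_width: 0.209
```

Call:
jog_arm:
  targets:
    - [0,0.0005,0,0]
    - [0,0.001,0,0]
    - [0,0.001,0,0]

```text
time: 21.27
tool_pos: [0.546, 0.0112, 0.1462]
tool_rot: [-0.0, 0.638, 0.77, -0.0]
contact_force: [0.5, -0.0, -0.4]
gripper_width: 0.212
```

Call:
jog_arm:
  targets:
    - [0,0.0005,0,0]
    - [0,0.001,0,0]
    - [0,0.001,0,0]

```text
time: 21.52
tool_pos: [0.5465, 0.0113, 0.1462]
tool_rot: [-0.001, 0.638, 0.77, -0.001]
contact_force: [-3.4, 0.0, 0.8]
gripper_width: 0.21
```

Call:
jog_arm:
  targets:
    - [0,0.0005,0,0]
    - [0,0.0005,0,0]
    - [0,0.0005,0,0]

```text
time: 21.77
tool_pos: [0.5466, 0.0114, 0.1462]
tool_rot: [-0.001, 0.638, 0.77, -0.001]
contact_force: [-4.8, -1.2, 2.5]
gripper_width: 0.21
```

Call:
jog_arm:
  targets:
    - [0,-0.001,0,0]
    - [0,-0.002,0,0]
    - [0,-0.003,0,0]
    - [0,-0.0033,0,0]

```text
time: 22.1
tool_pos: [0.5444, 0.0109, 0.1463]
tool_rot: [0.0, 0.638, 0.77, 0.0]
contact_force: [0.2, 1.2, 0.2]
gripper_width: 0.21
```

Call:
jog_arm:
  targets:
    - [0,0,0,0]
    - [0,0,0,0]
    - [0,0,0,0]
    - [0,0,0,0]
    - [0,0,0,0]
  fingers: 0.1

```text
time: 22.52
tool_pos: [0.5438, 0.0108, 0.1464]
tool_rot: [-0.0, 0.638, 0.77, -0.001]
contact_force: [-5.6, -1.5, 4.9]
gripper_width: 0.127
```

Call:
jog_arm:
  targets:
    - [0,-0.0005,0,0]
    - [0,-0.0005,0,0]
    - [0,-0.0005,0,0]

```text
time: 22.77
tool_pos: [0.5438, 0.0108, 0.1464]
tool_rot: [0.0, 0.638, 0.77, 0.0]
contact_force: [-4.1, -0.7, 4.5]
gripper_width: 0.126
```

Call:
jog_arm:
  targets:
    - [0,-0.0004,0,0]
    - [0,-0.0004,0,0]
    - [0,-0.0004,0,0]

```text
time: 23.02
tool_pos: [0.5437, 0.0108, 0.1465]
tool_rot: [0.0, 0.638, 0.77, 0.0]
contact_force: [-2.0, -0.6, 2.4]
gripper_width: 0.121
```

Call:
jog_arm:
  targets:
    - [0,-0.0004,0,0]
    - [0,-0.0004,0,0]
    - [0,-0.0004,0,0]

```text
time: 23.27
tool_pos: [0.5434, 0.0106, 0.1464]
tool_rot: [0.0, 0.638, 0.77, 0.0]
contact_force: [-0.1, -0.8, 2.6]
gripper_width: 0.123
```

Call:
jog_arm:
  targets:
    - [0,-0.0005,0,0]
    - [0,-0.0005,0,0]
    - [0,-0.0005,0,0]
    - [0,-0.0005,0,0]

```text
time: 23.6
tool_pos: [0.5428, 0.0105, 0.1464]
tool_rot: [0.0, 0.638, 0.77, 0.0]
contact_force: [2.2, -1.1, 1.6]
gripper_width: 0.124
```

Call:
jog_arm:
  targets:
    - [0,0.0003,0,0]
    - [0,0.0003,0,0]
    - [0,0.0003,0,0]

```text
time: 23.85
tool_pos: [0.5429, 0.0105, 0.1464]
tool_rot: [0.0, 0.638, 0.77, 0.0]
contact_force: [1.4, -0.6, 1.0]
gripper_width: 0.126
```

Call:
jog_arm:
  targets:
    - [0,0,0,0]
    - [0,0,0,0]
    - [0,0,0,0]
    - [0,0,0,0]
    - [0,0,0,0]
  fingers: 0.4

```text
time: 24.27
tool_pos: [0.5425, 0.0107, 0.146]
tool_rot: [-0.0, 0.638, 0.77, -0.0]
contact_force: [-0.1, 0.6, -0.5]
gripper_width: 0.399
```

Call:
jog_arm:
  targets:
    - [0,0,-0.01,0]
    - [0,0,-0.03,0]
    - [0,0,-0.06,0]
    - [0,0,-0.09,0]
    - [0,0,-0.12,0]

```text
time: 24.68
tool_pos: [0.5425, 0.0107, 0.2682]
tool_rot: [0.0, 0.638, 0.77, 0.0]
contact_force: [1.2, -1.0, -0.6]
gripper_width: 0.397
```

Call:
jog_arm:
  targets:
    - [-0.02,-0.02,-0.01,0]
    - [-0.02,-0.06,-0.02,0]
    - [-0.02,-0.1,-0.02,0]
    - [-0.02,-0.14,-0.02,0]
    - [-0.02,-0.15,-0.02,0]

```text
time: 25.1
tool_pos: [0.3958, -0.0373, 0.2873]
tool_rot: [0.001, 0.638, 0.77, -0.0]
contact_force: [0.5, -0.1, -0.4]
gripper_width: 0.407
```

```bash
cat > chk.py <<'E'
from fit import *
import sys
b=cams.grab_frame('top');np.save('pics/%s.npy'%sys.argv[1],b)
p=(.6535,.018,.1885)
# register dark handle: rectified slice at z=.169, rack coords x -.145..-.085, y -.06..0.09 (0.5mm)
xs=np.arange(-.15,-.08,.0005);ys=np.arange(-.02,.05,.001)
X,Y=np.meshgrid(xs,ys)
q=proj('top',W(p,np.c_[X.ravel(),Y.ravel(),np.full(X.size,.169)])).astype(np.float32).reshape(X.shape+(2,))
g=cv2.cvtColor(b,cv2.COLOR_RGB2GRAY)
I=cv2.remap(g,q[...,0],q[...,1],cv2.INTER_LINEAR).astype(float)
I=cv2.GaussianBlur(I,(1,9),0)
def ctr(r): w=np.clip(np.percentile(r,35)-r,0,None); i=r.argmin(); sl=slice(max(0,i-14),i+15); return (xs[sl]*w[sl]).sum()/w[sl].sum()
c=np.array([ctr(r) for r in I]);k=np.polyfit(ys,c,1)
print('handle x centres',c[::14].round(4),'slope deg',np.degrees(np.arctan(k[0])).round(2),'tongue x from line',np.polyval(k,-.1275).round(4))
print(manip.state()['time'])
E
python3 chk.py t7
python3 - <<'E'
import cv2,numpy as np
f=lambda b:cv2.resize(b[155:200,210:325],None,fx=1,fy=1)
import os
print(np.load('pics/t7.npy').mean())
E
```

```text
handle x centres [-0.1133 -0.1121 -0.1122 -0.1107 -0.1138] slope deg 1.61 tongue x from line -0.1164
25.15
111.53418986002605
```

Handle centreline is now at rack x ≈ −0.112 (knuckle measured −0.113), tongue estimate −0.116. I'll wait half a second, recheck that it's at rest, then hand in.

Call:
jog_arm:
  targets:
    - [0,0,0,0]
    - [0,0,0,0]
    - [0,0,0,0]
    - [0,0,0,0]
    - [0,0,0,0]

```text
time: 25.57
tool_pos: [0.3996, -0.0368, 0.2861]
tool_rot: [-0.001, 0.638, 0.77, -0.0]
contact_force: [1.1, -0.4, 0.7]
gripper_width: 0.401
```

```bash
python3 chk.py t8
python3 - <<'E'
from h import *
a=np.load('pics/t7.npy').astype(np.uint8);b=np.load('pics/t8.npy')
o=a[168:188,225:312];m=cv2.matchTemplate(b[164:192,221:316],o,cv2.TM_CCOEFF_NORMED);print(cv2.minMaxLoc(m)[1::2])
# jars / tin vs start
z=np.load('pics/t0.npy')
for nm,(x0,y0,x1,y1) in dict(lids=(222,112,305,172),tin=(335,135,392,188)).items():
    m=cv2.matchTemplate(b[y0-5:y1+5,x0-5:x1+5],z[y0:y1,x0:x1],cv2.TM_CCOEFF_NORMED);print(nm,cv2.minMaxLoc(m)[1::2],'(5,5)=unmoved')
E
```

```text
handle x centres [-0.1135 -0.1105 -0.1139 -0.1116 -0.113 ] slope deg -0.31 tongue x from line -0.112
25.6167
(0.9885663986206055, (4, 4))
lids (0.9818954467773438, (5, 5)) (5,5)=unmoved
tin (0.7227179408073425, (5, 5)) (5,5)=unmoved
```

```bash
python3 -c "
from plant import manip
print(manip.job_done())"
```

```text
the job is handed in; nothing more can be done
None
```

The gate is hung on both pintles, swung shut and let go, and the job was handed in at about 25.6 s. `job_done` gives no verdict, so what follows rests on my own checks.

**What I did**
- **Hanging:** I gripped the gate by its handle, found the pins about 4.5 mm to +y of mid-slot, and lowered the gate about 85° open. The shoulders met at the expected height. Sideways pushes found the pins in the bores with about 1 mm of play, and with the grip loosened the gate rested with no load on the tool.
- **Shutting:** I swung it shut with the handle loosely caged between the fingers. I then gripped it at the stop, backed off to about 1–2 N and opened the fingers.

**Last checks**
- **Tongue:** the handle lies along the rack front at x about −0.112. That puts the tongue at −0.112 to −0.116 m, against a limit of −0.126.
- **At rest:** two pictures about 0.4 s apart match with no shift.
- **Jars and tin:** both match their starting positions with zero shift. The tin match is weaker (score 0.72) because the light on it changed.
- **Robot:** the arm is clear and touching nothing.

**What went wrong on the way**
- On the first approach I came in too high, and the lower knuckle touched the upper bracket at about 8 N. I backed off and came in lower.
- After the first closing the gate sprang back about 5° open. I pushed it to the stop again and released it more gently.

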